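# Sort salvaged electronic parts into their sample-marked bins

### The job

Sort the four salvaged parts into the red bins: both can capacitors, the heat sink and the plug-in relay each go into the bin whose ledge shows a fixed sample of the same kind, standing upright on the bin's floor. The relay is still plugged in between the two terminal blocks on the rail: draw it straight up, without tipping it, until it is free. Leave the multimeter and the solder spool where they are.

Things in the scene. Friction and masses are not known exactly. Their poses are not given: they have to be found in the camera images.
- capacitor_a_center (a point): A black can capacitor with a bright aluminium top, standing upright on the bench: a cylinder 30 mm in diameter, 50 mm tall, about 50 g. The point is its centre, 25 mm above its underside; z along its axis, up.
- capacitor_b_center (a point): A black can capacitor with a bright aluminium top, standing upright on the bench: a cylinder 30 mm in diameter, 50 mm tall, about 50 g. The point is its centre, 25 mm above its underside; z along its axis, up. The same as the other capacitor; both fit side by side in their bin.
- heatsink_center (a point): Bare aluminium finned heat sink standing upright on the bench, 34 (x) x 43 (y) x 40 mm tall, about 100 g: six upright 3 mm fins, each 34 mm wide in x, side by side along y on a 5 mm web. The outermost fins are two flat faces to grip, 43 mm apart along y. The point is its centre, 20 mm above its underside; z up.
- relay_center (a point): Plug-in relay, an upright block, white cover on black base, 32 (x) x 26 (y) x 58 mm tall, 60 g, its underside 10 mm above the bench. Low on each y face a rib (lowest 24 mm, 4 mm out) sits in a groove of a terminal block with 1.5 mm play, no latch: it comes out straight up by 24 mm. The upper 34 mm stands free; grip the x faces. Point: its centre, 29 mm above its underside; z up; x as the rail's x.
- rack: A fixed rail with two grey terminal blocks and the relay between them: steel base 46 mm (x) x 100 mm (y) x 10 mm high; the blocks, each 40 mm in x, fill y from 14.5 to 44 mm on either side, tops 34 mm above the bench. Origin: centre of the underside, right under the relay; z up.
- bin_capacitors: Fixed shallow red tray, one of three alike: 124 x 124 mm outside, 116 x 116 mm inside, walls 22 mm high, inner floor 4 mm above the bench. Origin: centre of the square's underside, on the bench; z up. On its +x side a low ledge reaches 108 mm from the origin and carries a fixed sample, lying down: a black can capacitor (top 34 mm above the bench).
- bin_heatsinks: Fixed shallow red tray, one of three alike: 124 x 124 mm outside, 116 x 116 mm inside, walls 22 mm high, inner floor 4 mm above the bench. Origin: centre of the square's underside, on the bench; z up. On its +x side a low ledge reaches 108 mm from the origin and carries a fixed sample, lying down: a finned aluminium heat sink (top 38 mm above the bench).
- bin_relays: Fixed shallow red tray, one of three alike: 124 x 124 mm outside, 116 x 116 mm inside, walls 22 mm high, inner floor 4 mm above the bench. Origin: centre of the square's underside, on the bench; z up. On its +x side a low ledge reaches 108 mm from the origin and carries a fixed sample, lying down: a black and white relay (top 36 mm above the bench).
- multimeter_center (a point): A yellow multimeter lying loose, 150 (x) x 78 (y) x 34 mm with a dial on it up to 42 mm; the point is the centre of its case, 17 mm up. Not to be moved.
- spool_center (a point): A spool of solder standing loose with green flanges, 54 mm in diameter, 44 mm tall; the point is its centre, 22 mm up. Not to be moved.
There are look-alikes about, which are no part of the job. What is shaped like the bin_heatsinks but green is not meant.

How it is judged:
By the outcome, as a careful person would: the job done as asked, in the order asked, and still so for the second after the job is handed in, with the robot touching nothing.
It also fails if it takes over 112 s, if anything falls off the work surface, if the arm or the gripper's body presses on something with over 40 N, if the wrist force passes 120 N, or if a joint passes its speed limit or range.

### The arm

A 6-joint arm with a two-finger parallel gripper is mounted at the origin on the work surface. World frame = base frame: x ahead of the robot, y to its left, z up, the work surface at z = 0. Lengths are in m, angles in rad, forces in N, time in s.
With the tool pointing down it reaches from about 0.375 to 0.9 m from the base axis. Payload 3.1 kg.
Tool frame: the origin (TCP) lies midway between the tips of the shut fingers; the grasp point (between the pads) lies 19 mm behind it; x points along the fingers, z is the direction in which the jaws open and shut, and the axes are right-handed (so a half turn about x gives the same grasp; the last joint's range is limited). The gripper opens to 85 mm and grips with 20 to 120 N. Pads are 22 mm wide; open, the fingers measure 114 mm over their backs; the gripper's body (76 mm by 85 mm) begins 54 mm behind the grasp point. The pads swing forward as they close: fully open they stand 13 mm farther back than shut.
Start: joints at [-1.401, 0.527, 1.433, -0, 1.181, -0.178], TCP at [0.213, -0.588, 0.231] pointing down, gripper open.
Joint ranges: [-3.08, 3.08], [-0.75, 2.2], [0.22, 2.44], [-1.43, 4.57], [0, 2.65], [-2.85, 2.85]. Speed limits (rad/s): [2.79, 2.79, 3.14, 3.14, 3.14, 3.14].

### API

Orientations are given as a unit quaternion [x, y, z, w].
In Python, from station import status, snapshot, camera_params, ticket gives the robot as it stands.
- The arm moves only by the tool arm_command, never from a script. Its argument "series" is a list that holds one entry, the list of rows, each a list of 4 numbers: the shift along the tool's x, y, z in mm, then the turn about the tool's x in rad. A call has 1 to 10 rows; each row shifts and turns the commanded pose from where the row before left it, along the tool's axes as they then stand; what a row does not reach is not made up. A row lasts 1/10 s, in which the tool goes at most 50 mm and 8.59 degrees, less where a joint would pass 70% of its speed; a pose out of reach is approached as far as the arm can. A call is refused whole if a number of a shift passes 50 or a number of a turn 0.15, either way. A call with a gripper value outside its range is refused whole. "jaw" is the opening in per cent of the stroke, from 0 (shut) to 100 (fully open), set as the call begins (left out, the last holds). The fingers move at their own pace and stop on an object; "force" is the grip in N (left out, the last holds). Time passes only in rows, so rows that do not move let the fingers close. It gives the time, the measured TCP pose, the force and the opening at its end, in the units of the state.
- status.sense(): the state, without advancing time (a new reading comes with each control period).
- snapshot(name): name is "side" or "top"; returns the picture (384x512x3 uint8, red, green, blue); there is no depth.
- camera_params(name): a dict with "fovy" (degrees; the focal length in pixels is half the picture's height over the tangent of half this angle, whatever the lens; pixels are square), "cx", "cy" (the principal point, pixels), "k1" (the pictures are not rectified: a ray, as slopes to the right and down, at radius r is drawn at 1 + k1 r^2 times it, then the intrinsics apply), "extrinsics" (4x4, takes a point from camera to world coordinates). Camera axes: x right, y down, z forward; pixel columns grow to the right and rows downward; lengths in m; the calibration is good to about 2 mm. A picture is of the moment at which its call begins. camera_params takes no time and is no camera call.
- ticket.sign_off(): hands the job in, once; it reports no verdict.
The state is a dict: "t": time; "q": joint angles; "qd": joint speeds; "tau": joint torques, N m; "tcp_pos": TCP position; "tool_rot": TCP orientation; "force": force on the tool from outside, world axes, zero at the start; "ft_torque": the same for the moment, N m; "finger_gap": opening from 0.0 (shut) to 1.0 (fully open).
Only numpy, scipy, OpenCV 4.12 (cv2) and the standard library are available. Lean on these libraries where they do the work, as an engineer would, in place of code of your own. Each camera call takes 0.05 s, during which the arm holds its last target. There are 200 camera calls.

## Working session

There is one attempt and no reset: what is moved stays moved. The work goes in short steps, Python scripts to look and compute and a tool call to move; the robot and the scene stay as the last step left them, time stands still between calls to the robot, and variables do not carry over. Pictures are saved under pics/ and viewed, about 12 in all and at most 16, crops included, and the job is handed in when it is done.

Besides the shell and the picture viewer there is one more tool, called as a command line: name --argument value ..., lists and objects as JSON in quotes. arm_command: Moves the arm, as the interface text tells. Its arguments: {"type":"object","properties":{"series":{"type":"array"},"jaw":{"type":"number"},"force":{"type":"number"}},"required":["series"]}

```bash
mkdir -p pics; ls; python3 - <<'E'
from station import status, snapshot, camera_params
import cv2
s=status.sense(); print(s)
for n in("side","top"):
    print(n,camera_params(n))
    cv2.imwrite(f"pics/{n}0.png",cv2.resize(snapshot(n)[:,:,::-1],(800,600),interpolation=cv2.INTER_CUBIC))
E
```

```text
pics
{'t': 0.0, 'q': array([-1.40149085e+00,  5.28460150e-01,  1.43389557e+00,  3.17672230e-05,
        1.18138059e+00, -1.78496588e-01]), 'qd': array([-0.00081636, -0.00171641, -0.00018898,  0.00107128, -0.00061918,
        0.00037513]), 'tau': array([-4.35684451e-04, -4.42354596e+01, -1.78028387e+01, -4.13826565e-04,
        8.50067911e-03, -1.59065214e-07]), 'tcp_pos': array([ 0.2129375 , -0.58685759,  0.23033944]), 'tool_rot': array([ 0.40649467,  0.57949485, -0.4054033 ,  0.57844271]), 'force': array([-0.81980814,  0.192455  , -1.08370583]), 'ft_torque': array([-0.03429658, -0.00126282,  0.05022497]), 'finger_gap': 0.995985863686581}
side {'fovy': 42.89070049339222, 'cx': 255.78881997428, 'cy': 196.55030254077423, 'k1': -0.13956947550203005, 'extrinsics': array([[-0.87780562, -0.34619225,  0.33107133, -0.0407927 ],
       [-0.47879338,  0.65522305, -0.58432838,  0.79458159],
       [-0.01463562, -0.67144149, -0.74091303,  1.06964859],
       [ 0.        ,  0.        ,  0.        ,  1.        ]])}
top {'fovy': 43.0331840573548, 'cx': 258.9635220111675, 'cy': 194.61243781028173, 'k1': -0.11080911436620665, 'extrinsics': array([[ 2.00052770e-02, -9.90109443e-01,  1.38863527e-01,
         1.87392212e-01],
       [-9.99799302e-01, -1.99599723e-02,  1.71898917e-03,
         9.75745875e-03],
       [ 1.06972475e-03, -1.38870047e-01, -9.90310035e-01,
         1.73654212e+00],
       [ 0.00000000e+00,  0.00000000e+00,  0.00000000e+00,
         1.00000000e+00]])}
```

View pics/top0.png

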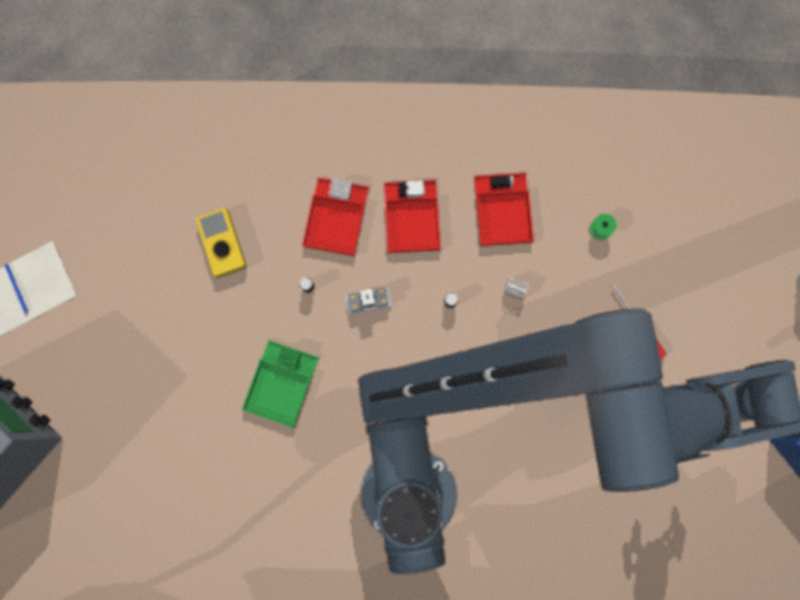

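View pics/side0.png

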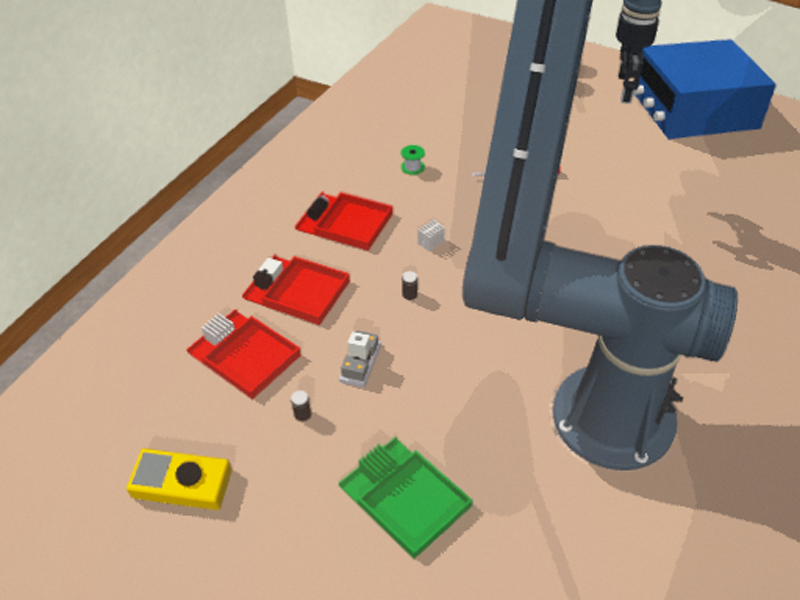

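```bash
cat > h.py <<'E'
import numpy as np, cv2
from station import status, snapshot, camera_params
P={n:camera_params(n) for n in("side","top")}
def K(n):
    p=P[n]; f=192/np.tan(np.radians(p["fovy"]/2))
    return np.array([[f,0,p["cx"]],[0,f,p["cy"]],[0,0,1]]),np.array([p["k1"],0,0,0.])
def ray(n,uv):
    k,d=K(n); u=cv2.undistortPoints(np.float64(uv).reshape(-1,1,2),k,d,None,None,None).reshape(-1,2) if 0 else cv2.undistortPoints(np.float64(uv).reshape(-1,1,2),k,d).reshape(-1,2)
    E=P[n]["extrinsics"]; return E[:3,3],np.c_[u,np.ones(len(u))]@E[:3,:3].T
def plane(n,uv,z):
    o,d=ray(n,uv); return o+d*((z-o[2])/d[:,2])[:,None]
def proj(n,X):
    k,d=K(n); E=np.linalg.inv(P[n]["extrinsics"])
    return cv2.projectPoints(np.float64(X).reshape(-1,1,3),cv2.Rodrigues(E[:3,:3])[0],E[:3,3],k,d)[0].reshape(-1,2)
def tri(a,b):  # side px, top px -> point, ray miss
    o1,d1=ray("side",a);o2,d2=ray("top",b);d1=d1[0]/np.linalg.norm(d1);d2=d2[0]/np.linalg.norm(d2)
    s=np.linalg.lstsq(np.c_[d1,-d2],o2-o1,rcond=None)[0]
    p,q=o1+s[0]*d1,o2+s[1]*d2; return (p+q)/2,np.linalg.norm(p-q)
def img(n,k=4): return np.mean([snapshot(n).astype(float) for _ in range(k)],0).astype(np.uint8)
def blobs(m,lo,hi):
    c,_=cv2.findContours(m.astype(np.uint8),cv2.RETR_EXTERNAL,cv2.CHAIN_APPROX_NONE)
    return [x for x in c if lo<=cv2.contourArea(x)<=hi]
E
python3 - <<'E'
from h import *
np.set_printoptions(precision=4,suppress=True)
I={n:img(n) for n in P}
np.savez("im0.npz",**I)
for n in P:
    h=cv2.cvtColor(I[n],cv2.COLOR_RGB2HSV).astype(int); H,S,V=h[...,0],h[...,1],h[...,2]
    red=((H<6)|(H>174))&(S>180)&(V>90)
    print(n)
    for c in blobs(red,300,20000):
        w=plane(n,c.reshape(-1,2),0.022)[:,:2]
        r=cv2.minAreaRect(np.float32(w*1000)); print("red",c.reshape(-1,2).mean(0),"rect",np.round(r[0]),np.round(r[1]),round(r[2],1))
    br=(S<40)&(V>140)
    for c in blobs(br,5,600):
        x,y,w,hh=cv2.boundingRect(c); m=cv2.moments(c); u=[m["m10"]/m["m00"],m["m01"]/m["m00"]]
        if 100<u[0]<360: print("bright",np.round(u,1),cv2.contourArea(c),w,hh,plane(n,u,.05)[0])
t=cv2.resize(I["top"][105:205,180:360],None,fx=4,fy=4,interpolation=cv2.INTER_CUBIC)
cv2.imwrite("pics/t1.png",t[...,::-1])
t=cv2.resize(I["side"][90:290,110:310],None,fx=3,fy=3,interpolation=cv2.INTER_CUBIC)
cv2.imwrite("pics/s1.png",t[...,::-1])
E
```

```text
side
red [155.5    224.3395] rect [623. 188.] [130. 171.] 80.5
red [188.7701 183.5517] rect [628.  11.] [169. 139.] 4.5
red [220.2653 140.5646] rect [ 649. -200.] [169. 141.] 5.1
bright [191.3 254. ] 63.5 11 9 [0.4659 0.242  0.05  ]
bright [224.1 243.8] 45.5 16 9 [0.4083 0.1742 0.05  ]
bright [237.3 230.8] 5.0 5 12 [0.3995 0.1209 0.05  ]
bright [228.1 222.2] 201.5 19 26 [0.4361 0.1072 0.05  ]
bright [139.  210.2] 208.0 21 19 [0.6775 0.187  0.05  ]
bright [261.8 176.7] 39.0 9 7 [ 0.4366 -0.0864  0.05  ]
bright [172.9 169.9] 75.0 15 14 [0.6852 0.0118 0.05  ]
bright [275.4 150.3] 211.5 17 20 [ 0.4535 -0.2069  0.05  ]
bright [305.7 110.8] 5.5 9 3 [ 0.4529 -0.4297  0.05  ]
bright [263.6 105.9] 11.5 4 5 [ 0.5907 -0.3873  0.05  ]
bright [332.3  97.9] 28.0 9 6 [ 0.4011 -0.5395  0.05  ]
bright [183.3  72.9] 236.0 33 23 [ 0.9514 -0.4293  0.05  ]
bright [343.2  42.9] 29.5 9 6 [ 0.5032 -0.9062  0.05  ]
top
red [263.434  137.8428] rect [635.   1.] [162. 116.] 3.9
red [214.5723 137.8113] rect [631. 179.] [117. 161.] 80.6
red [321.9038 133.3013] rect [ 656. -211.] [161. 118.] 4.9
bright [280.9 297. ] 15.5 6 6 [ 0.0726 -0.0694  0.05  ]
bright [311.8 238.3] 6.0 3 7 [ 0.2748 -0.1733  0.05  ]
bright [222.3 192.7] 18.0 4 13 [0.4281 0.1411 0.05  ]
bright [288.6 190.6] 42.5 8 8 [ 0.4402 -0.0908  0.05  ]
bright [234.4 189.4] 70.5 14 10 [0.4407 0.0993 0.05  ]
bright [248.3 189.7] 24.5 5 14 [0.4406 0.0505 0.05  ]
bright [330.1 183.4] 91.5 15 12 [ 0.4686 -0.2366  0.05  ]
bright [195.3 180.6] 40.5 8 8 [0.469  0.2376 0.05  ]
bright [265.2 119.9] 74.5 11 9 [ 0.6945 -0.0043  0.05  ]
bright [217.6 120.3] 106.0 12 13 [0.6898 0.1664 0.05  ]
bright [312.  26.] 10.5 3 7 [ 1.0638 -0.1728  0.05  ]
bright [333.4   1.4] 15.0 10 5 [ 1.1685 -0.2544  0.05  ]
```

View pics/t1.png

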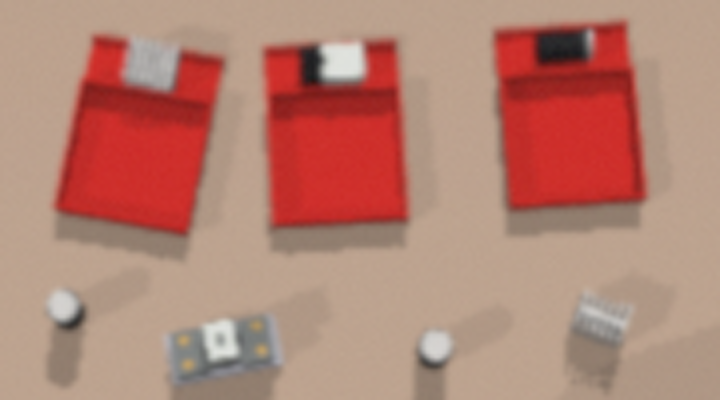

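View pics/s1.png

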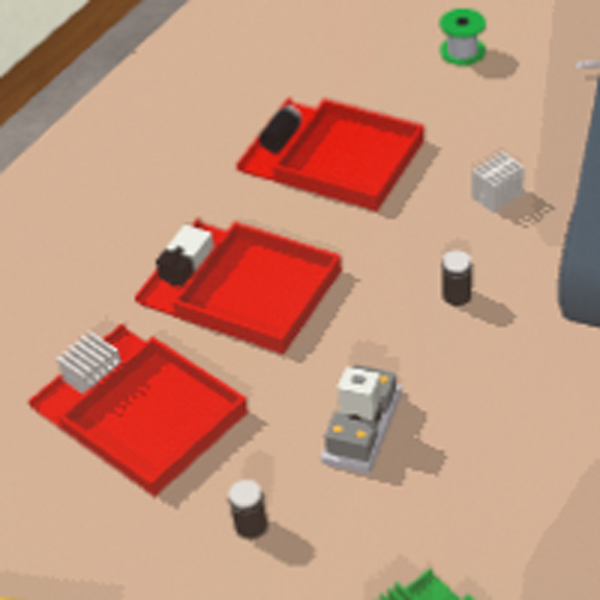

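```bash
python3 - <<'E'
from h import *
I=np.load("im0.npz")
def crop(n,x,y,w=32,h=24,f=12): return cv2.resize(I[n][y:y+h,x:x+w],(w*f,h*f),interpolation=cv2.INTER_CUBIC)
a=np.vstack([np.hstack([crop("top",314,172),crop("side",260,138)]),np.hstack([crop("top",218,178),crop("side",212,210,48,36,8)])])
cv2.imwrite("pics/z1.png",a[...,::-1]); print(a.shape)
for a,b in(((191.3,254),(195.3,180.6)),((261.8,176.7),(288.6,190.6))): print("cap",tri(a,b))
E
```

```text
(576, 768, 3)
cap (array([0.46979903, 0.23827562, 0.04303011]), np.float64(0.0010895462228323897))
cap (array([ 0.44032324, -0.09144967,  0.04407053]), np.float64(0.0015511776772904819))
```

View pics/z1.png

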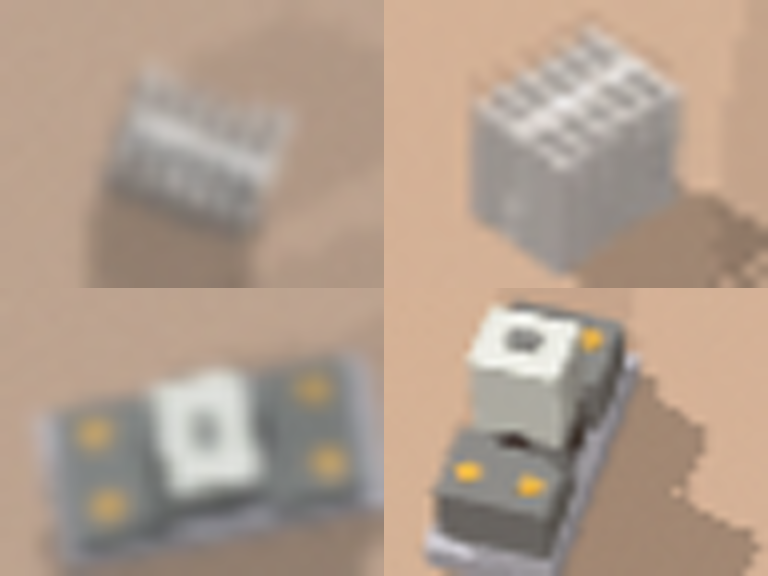

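```bash
python3 - <<'E'
from h import *
np.set_printoptions(precision=4,suppress=True)
c=lambda p,ox,oy,f,x0,y0:(np.float64(p)-[ox,oy]+.5)/f-.5+[x0,y0]
hs=c([(473,105),(592,30),(682,95),(563,172)],384,0,12,260,138)
ht=c([(133,122),(270,172)],0,0,12,314,172)
print("hs",tri(hs.mean(0),ht.mean(0)))
w=plane("side",hs,.04);print(w,w.mean(0)); d=np.diff(np.vstack([w,w[:1]]),axis=0); print("len",np.linalg.norm(d,axis=1),"ang",np.degrees(np.arctan2(d[:,1],d[:,0])))
w=plane("top",ht,.04); print("top",w.mean(0),np.degrees(np.arctan2(*(w[0]-w[1])[1::-1])))
rt=c([(150,382),(245,370),(262,480),(170,498)],0,288,12,218,178)
rs=c([(484,303),(582,322),(568,375),(467,350)],384,288,8,212,210)
print("relay",tri(rs.mean(0),rt.mean(0)))
for n,r in(("top",rt),("side",rs)):
    w=plane(n,r,.068); d=np.diff(np.vstack([w,w[:1]]),axis=0); print(n,w.mean(0),"len",np.linalg.norm(d,axis=1),"ang",np.degrees(np.arctan2(d[:,1],d[:,0])))
st=c([(95,433),(107,507),(315,388),(330,463)],0,288,12,218,178)
ss=c([(468,470),(531,487),(592,340)],384,288,8,212,210) # far-left? 
w=plane("top",st,.035);print("screws top",w,w.mean(0)); d=w[0:2]-w[2:4]; print("y ang",np.degrees(np.arctan2(d[:,1],d[:,0])))
v=plane("side",ss,.035);print("screws side",v)
print(proj("side",np.c_[w[:,:2],[.035]*4]),ss)
for n,cs in(("bins top",None),):
  I=np.load("im0.npz")["side"]
  for uv in [((275,162),(424,125),(377,208)),((180,300),(341,257),(283,352)),((64,415),(246,404),(154,494))]:
    p=c(uv,0,0,3,110,90); w=plane("side",p,.022); m=(w[1]+w[2])/2; d=w[1]-w[2]; print("bin near edge",w[1:],"len",np.linalg.norm(d)); 
    n_=np.array([-d[1],d[0],0]); n_*=np.sign(n_[0])/np.linalg.norm(n_); print("  centre",m+.062*n_,"yaw",np.degrees(np.arctan2(n_[1],n_[0])))
for uv in [((510,208),(645,199)),((272,226),(408,218)),((57,210),(188,232))]:
    p=c(uv,0,0,4,180,105); w=plane("top",p,.022); m=w.mean(0); d=w[1]-w[0]; n_=np.array([-d[1],d[0],0]); n_*=np.sign(n_[0])/np.linalg.norm(n_); print("top",np.linalg.norm(d),"centre",m+.062*n_,"yaw",np.degrees(np.arctan2(n_[1],n_[0])))
from scipy.spatial.transform import Rotation as R
print(R.from_quat(status.sense()["tool_rot"]).as_matrix())
E
```

```text
hs (array([ 0.4695, -0.2398,  0.0352]), np.float64(0.0006182970458646021))
[[ 0.4902 -0.2208  0.04  ]
 [ 0.4761 -0.2617  0.04  ]
 [ 0.4436 -0.2497  0.04  ]
 [ 0.4576 -0.2087  0.04  ]] [ 0.4669 -0.2352  0.04  ]
len [0.0433 0.0347 0.0434 0.0348] ang [-109.0094  159.7641   71.1358  -20.2863]
top [ 0.469 -0.239  0.04 ] 70.84898747880955
relay (array([0.4376, 0.097 , 0.0655]), np.float64(1.911070531655337e-06))
top [0.4373 0.0968 0.068 ] len [0.0277 0.0325 0.027  0.0344] ang [ -81.5643 -169.8337  102.3404   11.2818]
side [0.4365 0.0986 0.068 ] len [0.0344 0.0233 0.0358 0.0211] ang [-166.1378  108.6218   10.467   -74.5328]
screws top [[0.4414 0.1315 0.035 ]
 [0.4195 0.1273 0.035 ]
 [0.4561 0.067  0.035 ]
 [0.4339 0.062  0.035 ]] [0.4377 0.0969 0.035 ]
y ang [102.8508 102.4335]
screws side [[0.4396 0.1347 0.035 ]
 [0.4172 0.131  0.035 ]
 [0.4312 0.0659 0.035 ]]
[[222.1119 231.2146]
 [229.9068 233.1575]
 [229.6117 213.1012]
 [237.437  214.7679]] [[222.0625 232.3125]
 [229.9375 234.4375]
 [237.5625 216.0625]]
bin near edge [[ 0.5804 -0.2793  0.022 ]
 [ 0.5593 -0.1405  0.022 ]] len 0.14043169507611558
  centre [ 0.6312 -0.2006  0.022 ] yaw 8.653316767802188
bin near edge [[ 0.5554 -0.0618  0.022 ]
 [ 0.5386  0.0725  0.022 ]] len 0.13533187846540115
  centre [0.6085 0.0131 0.022 ] yaw 7.128677361513928
bin near edge [[0.5345 0.1422 0.022 ]
 [0.55   0.2659 0.022 ]] len 0.12468267905906134
  centre [0.6038 0.1964 0.022 ] yaw -7.154257978019091
top 0.12270571261330479 centre [ 0.6367 -0.2134  0.022 ] yaw 5.178537054200918
top 0.12241350459638796 centre [ 0.6151 -0.0002  0.022 ] yaw 4.606635567465574
top 0.12011151221438282 centre [0.6117 0.1813 0.022 ] yaw -8.616664801233489
[[-0.      0.9401  0.3409]
 [ 0.0001  0.3409 -0.9401]
 [-1.     -0.     -0.0001]]
```

```bash
cat > go.py <<'E'
import sys; from h import *
from scipy.spatial.transform import Rotation as R
x,y,z,psi=map(float,sys.argv[1:5]); s=status.sense(); M=R.from_quat(s["tool_rot"]).as_matrix()
cur=np.degrees(np.arctan2(M[1,1],M[0,1])); t=np.radians(cur-psi); p=np.radians(psi)
d=np.array([x,y,z])-s["tcp_pos"]
Mt=np.array([[0,np.cos(p),np.sin(p)],[0,np.sin(p),-np.cos(p)],[-1,0,0]])
print("t",round(s["t"],2),"pos",s["tcp_pos"].round(4),"psi",cur.round(2),"tilt",M[2,0].round(4),"q6",s["q"][5].round(2),"gap",round(s["finger_gap"],3),"F",s["force"].round(1))
print("turn %.3f rad, then shift mm (new axes)"%((t+np.pi)%(2*np.pi)-np.pi),(Mt.T@d*1000).round(1))
E
echo ok
```

```text
ok
```

arm_command --series '[[[0,0,0,0.138],[0,0,0,0.138],[0,0,0,0.138],[0,0,0,0.138],[0,0,0,0.138]]]' --jaw 100 --force 40

```text
t: 1.0
tcp_pos: [0.213, -0.5876, 0.2314]
tool_rot: [-0.579, -0.406, 0.579, -0.406]
force: [-0.0, -0.5, 1.2]
finger_gap: 0.999
```

arm_command --series '[[[0,12.4,-41.4,0],[0,12.4,-41.4,0],[0,12.4,-41.4,0],[0,12.4,-41.4,0],[0,12.4,-41.4,0],[0,12.4,-41.4,0],[0,12.4,-41.4,0],[0,12.4,-41.4,0],[0,12.4,-41.4,0],[0,12.4,-41.4,0]]]'

```text
t: 2.0
tcp_pos: [0.4697, -0.2377, 0.2316]
tool_rot: [0.578, 0.407, -0.578, 0.408]
force: [-1.2, -0.1, 1.3]
finger_gap: 1.0
```

```bash
python3 go.py 0.468 -0.238 0.014 -19.5; python3 - <<'E'
from h import *
a=img("side",1)[60:200,190:360]; cv2.imwrite("pics/a1.png",cv2.resize(a,None,fx=4,fy=4)[...,::-1])
E
```

```text
t 2.0 pos [ 0.4697 -0.2377  0.2316] psi -19.61 tilt -1.0 q6 1.23 gap 1.0 F [-1.2 -0.1  1.3]
turn -0.002 rad, then shift mm (new axes) [217.6  -1.6   0.8]
```

View pics/a1.png

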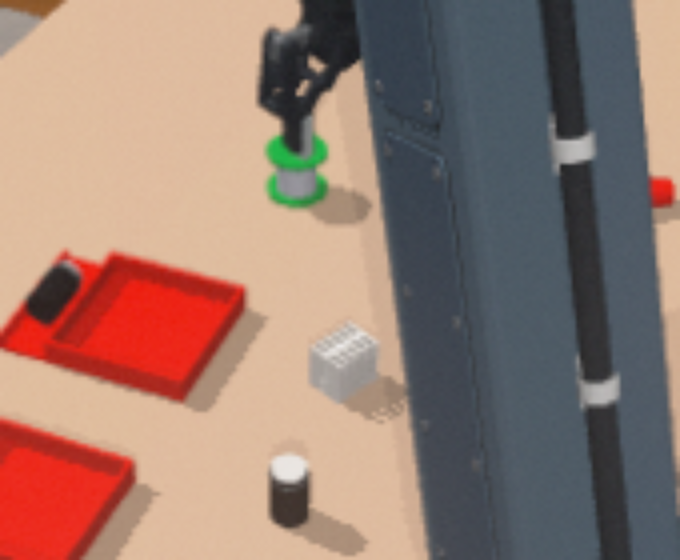

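arm_command --series '[[[45,-1.6,0.8,0],[45,0,0,0],[45,0,0,0],[40,0,0,0],[25,0,0,0],[15,0,0,0],[10,0,0,0],[0,0,0,0]]]'

```text
t: 2.85
tcp_pos: [0.4666, -0.2393, 0.0053]
tool_rot: [-0.578, -0.408, 0.578, -0.407]
force: [-0.9, -0.4, 0.4]
finger_gap: 0.998
```

arm_command --series '[[[0,0,0,0],[0,0,0,0],[0,0,0,0],[0,0,0,0],[0,0,0,0],[0,0,0,0],[0,0,0,0],[0,0,0,0],[0,0,0,0],[0,0,0,0]]]' --jaw 0 --force 40

```text
t: 3.85
tcp_pos: [0.4676, -0.2397, 0.0075]
tool_rot: [0.578, 0.407, -0.578, 0.408]
force: [0.4, 1.5, 7.1]
finger_gap: 0.496
```

arm_command --series '[[[-10,0,0,0],[-20,0,0,0],[-30,0,0,0],[-40,0,0,0],[-20,0,0,0],[0,0,0,0]]]'

```text
t: 4.45
tcp_pos: [0.4687, -0.2406, 0.1297]
tool_rot: [0.578, 0.405, -0.577, 0.41]
force: [-0.6, 0.1, -1.0]
finger_gap: 0.497
```

```bash
python3 go.py 0.611 0.182 0.125 -8.6
```

```text
t 4.45 pos [ 0.4687 -0.2406  0.1297] psi -19.59 tilt -1.0 q6 1.23 gap 0.497 F [-0.6  0.1 -1. ]
turn -0.192 rad, then shift mm (new axes) [   4.7   77.5 -439.2]
```

arm_command --series '[[[0,0,0,-0.096],[0,0,0,-0.096]]]'

```text
t: 4.65
tcp_pos: [0.4663, -0.2388, 0.1258]
tool_rot: [-0.535, -0.463, 0.535, -0.462]
force: [-0.7, 0.7, -0.0]
finger_gap: 0.498
```

arm_command --series '[[[0,4,-22,0],[0,8,-44,0],[0,8,-44,0],[0,8.5,-49,0],[0,8.5,-49,0],[0,8.5,-49,0],[0,8.5,-49,0],[0,8,-49,0],[0,8,-44,0],[0,5,-28,0]]]'

```text
t: 5.65
tcp_pos: [0.6046, 0.1749, 0.1248]
tool_rot: [-0.535, -0.462, 0.536, -0.461]
force: [0.3, -1.3, -1.6]
finger_gap: 0.502
```

arm_command --series '[[[0,2,-12,0],[0,0,0,0],[0,0,0,0]]]'

```text
t: 5.95
tcp_pos: [0.6077, 0.182, 0.1254]
tool_rot: [-0.535, -0.461, 0.537, -0.461]
force: [-1.1, -0.3, -0.7]
finger_gap: 0.501
```

```bash
python3 go.py 0.611 0.182 0.012 -8.6;  python3 - <<'E'
from h import *
a=img("side",1)[110:290,100:300]; cv2.imwrite("pics/a2.png",cv2.resize(a,None,fx=3.3,fy=3.3)[...,::-1])
E
```

```text
t 5.95 pos [0.6077 0.182  0.1254] psi -8.62 tilt -1.0 q6 1.84 gap 0.501 F [-1.1 -0.3 -0.7]
turn -0.000 rad, then shift mm (new axes) [113.4   3.2  -0.5]
```

View pics/a2.png

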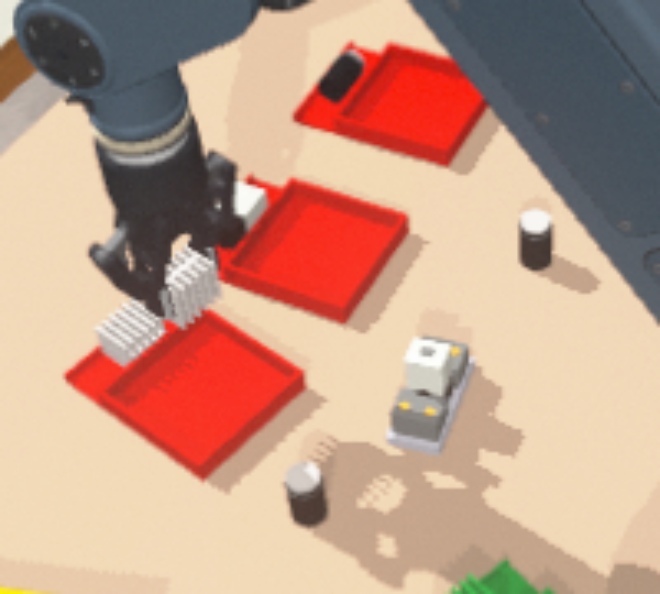

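arm_command --series '[[[25,3,0,0],[35,0,0,0],[30,0,0,0],[13,0,0,0],[6,0,0,0],[4,0,0,0],[1,0,0,0],[0,0,0,0]]]'

```text
t: 6.8
tcp_pos: [0.6127, 0.1827, 0.0135]
tool_rot: [0.537, 0.461, -0.535, 0.461]
force: [0.1, 0.8, -1.1]
finger_gap: 0.503
```

```bash
python3 go.py 0.611 0.182 0.01 -8.6
```

```text
t 6.8 pos [0.6127 0.1827 0.0135] psi -8.61 tilt -1.0 q6 1.84 gap 0.503 F [ 0.1  0.8 -1.1]
turn -0.000 rad, then shift mm (new axes) [ 3.5 -1.5  1. ]
```

arm_command --series '[[[1,0,0,0],[1,0,0,0],[0,0,0,0]]]'

```text
t: 7.1
tcp_pos: [0.6124, 0.1829, 0.0115]
tool_rot: [0.537, 0.461, -0.536, 0.461]
force: [-1.9, 0.2, 5.1]
finger_gap: 0.496
```

arm_command --series '[[[0,0,0,0],[0,0,0,0],[0,0,0,0],[0,0,0,0],[0,0,0,0]]]' --jaw 68

```text
t: 7.6
tcp_pos: [0.6117, 0.1827, 0.0101]
tool_rot: [-0.536, -0.461, 0.536, -0.461]
force: [-0.1, -0.1, 0.3]
finger_gap: 0.679
```

arm_command --series '[[[-10,0,0,0],[-25,0,0,0],[-40,0,0,0],[-45,0,0,0],[-20,0,0,0],[0,0,0,0]]]'

```text
t: 8.2
tcp_pos: [0.6147, 0.1831, 0.1553]
tool_rot: [0.539, 0.459, -0.533, 0.463]
force: [0.6, -0.2, -0.4]
finger_gap: 0.68
```

```bash
python3 go.py 0.4375 0.0975 0.15 -77.4;python3 go.py 0.4375 0.0975 0.15 102.6; python3 go.py 0.4375 0.0975 0.15 12.6
```

```text
t 8.2 pos [0.6147 0.1831 0.1553] psi -8.6 tilt -1.0 q6 1.84 gap 0.68 F [ 0.6 -0.2 -0.4]
turn 1.201 rad, then shift mm (new axes) [  5.3  44.9 191.6]
t 8.2 pos [0.6147 0.1831 0.1553] psi -8.6 tilt -1.0 q6 1.84 gap 0.68 F [ 0.6 -0.2 -0.4]
turn -1.941 rad, then shift mm (new axes) [   5.3  -44.9 -191.6]
t 8.2 pos [0.6147 0.1831 0.1553] psi -8.6 tilt -1.0 q6 1.84 gap 0.68 F [ 0.6 -0.2 -0.4]
turn -0.370 rad, then shift mm (new axes) [   5.3 -191.6   44.9]
```

arm_command --series '[[[0,0,0,-0.149],[0,0,0,-0.149],[0,0,0,-0.149],[0,0,0,-0.149],[0,0,0,-0.149],[0,0,0,-0.149],[0,0,0,-0.149],[0,0,0,-0.149],[0,0,0,-0.149],[0,0,0,-0.149]]]' --jaw 80

```text
t: 9.2
tcp_pos: [0.6107, 0.1825, 0.1489]
tool_rot: [0.079, 0.704, -0.08, 0.702]
force: [0.8, 0.5, -0.8]
finger_gap: 0.802
```

arm_command --series '[[[0,0,0,-0.15],[0,0,0,-0.15],[0,0,0,-0.15],[0,-5,-22,0],[0,-10,-40,0],[0,-10,-45,0],[0,-10,-45,0],[0,-10,-40,0],[0,0,0,0],[0,0,0,0]]]'

```text
t: 10.2
tcp_pos: [0.4331, 0.0968, 0.1499]
tool_rot: [-0.077, 0.703, 0.077, 0.702]
force: [0.6, -0.8, 0.5]
finger_gap: 0.797
```

```bash
python3 go.py 0.4375 0.0975 0.035 102.6;  python3 - <<'E'
from h import *
a=img("side",1)[150:270,150:310]; b=img("top",1)[130:230,170:300]
cv2.imwrite("pics/a3.png",np.hstack([cv2.resize(a,(400,300)),cv2.resize(b,(390,300))])[...,::-1])
E
```

```text
t 10.2 pos [0.4331 0.0968 0.1499] psi 102.49 tilt -1.0 q6 -0.25 gap 0.797 F [ 0.6 -0.8  0.5]
turn -0.002 rad, then shift mm (new axes) [114.9  -0.3   4.4]
```

View pics/a3.png

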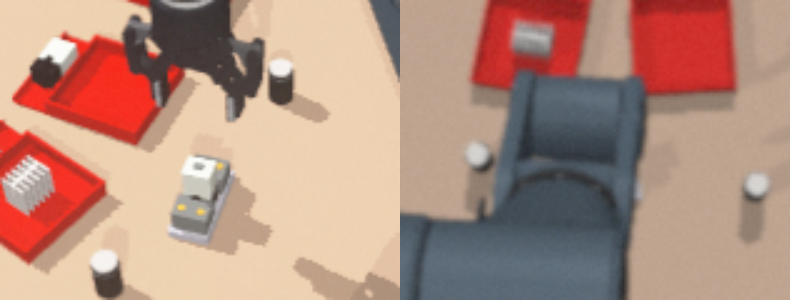

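arm_command --series '[[[20,0,4,0],[30,0,0,0],[30,0,0,0],[20,0,0,0],[10,0,0,0],[5,0,0,0],[0,0,0,0],[0,0,0,0]]]'

```text
t: 11.1
tcp_pos: [0.4388, 0.098, 0.0359]
tool_rot: [-0.077, 0.702, 0.077, 0.703]
force: [0.7, -0.5, -0.3]
finger_gap: 0.802
```

arm_command --series '[[[0,0,0,0],[0,0,0,0],[0,0,0,0],[0,0,0,0],[0,0,0,0],[0,0,0,0],[0,0,0,0],[0,0,0,0]]]' --jaw 0 --force 20

```text
t: 11.9
tcp_pos: [0.4383, 0.0979, 0.036]
tool_rot: [-0.077, 0.702, 0.077, 0.703]
force: [-0.6, -0.9, 6.4]
finger_gap: 0.372
```

```bash
python3 go.py 0.4375 0.0975 0.035 102.6;  python3 - <<'E'
from h import *
a=img("side",1)[190:262,190:286]; cv2.imwrite("pics/a4.png",cv2.resize(a,None,fx=6,fy=6,interpolation=cv2.INTER_CUBIC)[...,::-1])
E
```

```text
t 11.9 pos [0.4383 0.0979 0.036 ] psi 102.55 tilt -1.0 q6 -0.25 gap 0.372 F [-0.6 -0.9  6.4]
turn -0.001 rad, then shift mm (new axes) [ 1.  -0.2 -0.9]
```

View pics/a4.png

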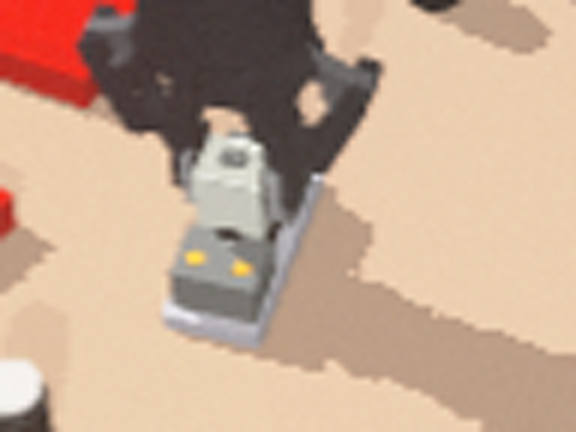

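arm_command --series '[[[0,0,0,0],[0,0,0,0],[-3,0,0,0],[-4,0,0,0],[-4,0,0,0],[-4,0,0,0]]]' --force 40

```text
t: 12.55
tcp_pos: [0.438, 0.0979, 0.0506]
tool_rot: [-0.077, 0.703, 0.077, 0.703]
force: [-0.3, -0.5, -0.4]
finger_gap: 0.369
```

arm_command --series '[[[-5,0,0,0],[-5,0,0,0],[-5,0,0,0],[-5,0,0,0],[-5,0,0,0],[-15,0,0,0],[-30,0,0,0],[-25,0,0,0],[0,0,0,0],[0,0,0,0]]]'

```text
t: 13.55
tcp_pos: [0.4381, 0.0979, 0.1457]
tool_rot: [-0.077, 0.702, 0.077, 0.703]
force: [-0.9, -0.1, -0.0]
finger_gap: 0.372
```

```bash
python3 go.py 0.614 0.002 0.145 94.6
```

```text
t 13.55 pos [0.4381 0.0979 0.1457] psi 102.55 tilt -1.0 q6 -0.25 gap 0.372 F [-0.9 -0.1 -0. ]
turn 0.139 rad, then shift mm (new axes) [   0.7 -109.7  167.6]
```

arm_command --series '[[[0,0,0,0.139],[0,-11,16.8,0],[0,-22,33.6,0],[0,-22,33.6,0],[0,-22,33.6,0],[0,-22,33.6,0],[0,-11,16.8,0],[0,0,0,0],[0,0,0,0],[0,0,0,0]]]'

```text
t: 14.55
tcp_pos: [0.6119, 0.0027, 0.144]
tool_rot: [-0.028, 0.708, 0.029, 0.705]
force: [0.3, 0.2, -0.4]
finger_gap: 0.364
```

arm_command --series '[[[20,0,0,0],[30,0,0,0],[30,0,0,0],[20,0,0,0],[8,0,0,0],[4,0,0,0],[0,0,0,0],[0,0,0,0]]]'

```text
t: 15.35
tcp_pos: [0.615, 0.0018, 0.0345]
tool_rot: [-0.029, 0.706, 0.028, 0.707]
force: [0.3, -1.0, -0.8]
finger_gap: 0.368
```

```bash
python3 go.py 0.614 0.002 0.0295 94.6;  python3 - <<'E'
from h import *
a=img("side",1)[130:230,130:260]; cv2.imwrite("pics/a5.png",cv2.resize(a,None,fx=5,fy=5,interpolation=cv2.INTER_CUBIC)[...,::-1])
E
```

```text
t 15.35 pos [0.615  0.0018 0.0345] psi 94.6 tilt -1.0 q6 -0.26 gap 0.368 F [ 0.3 -1.  -0.8]
turn -0.000 rad, then shift mm (new axes) [ 5.   0.3 -1. ]
```

View pics/a5.png

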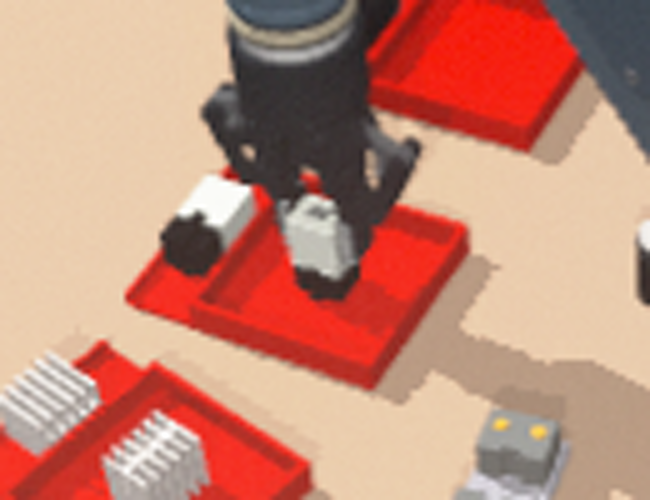

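Relay is upright over its bin. Lowering the last millimetres.

arm_command --series '[[[2,0,0,0],[1,0,0,0],[1,0,0,0],[0,0,0,0]]]'

```text
t: 15.8
tcp_pos: [0.6145, 0.0016, 0.0302]
tool_rot: [-0.028, 0.706, 0.028, 0.707]
force: [-1.0, -0.0, 5.2]
finger_gap: 0.369
```

arm_command --series '[[[1,0,0,0],[0,0,0,0]]]'

```text
t: 16.0
tcp_pos: [0.6145, 0.0016, 0.0301]
tool_rot: [-0.028, 0.706, 0.028, 0.707]
force: [-3.5, 0.1, 11.0]
finger_gap: 0.37
```

arm_command --series '[[[0,0,0,0],[0,0,0,0],[0,0,0,0],[0,0,0,0],[0,0,0,0]]]' --jaw 62

```text
t: 16.5
tcp_pos: [0.6142, 0.0017, 0.028]
tool_rot: [-0.028, 0.707, 0.028, 0.706]
force: [-0.4, -0.4, -0.5]
finger_gap: 0.623
```

arm_command --series '[[[-10,0,0,0],[-25,0,0,0],[-40,0,0,0],[-35,0,0,0],[-10,0,0,0],[0,0,0,0],[0,0,0,0]]]'

```text
t: 17.2
tcp_pos: [0.6135, 0.0019, 0.1477]
tool_rot: [-0.028, 0.707, 0.028, 0.706]
force: [-0.6, 0.3, -0.0]
finger_gap: 0.62
```

```bash
python3 go.py 0.440 -0.0905 0.012 94.6
```

```text
t 17.2 pos [0.6135 0.0019 0.1477] psi 94.58 tilt -1.0 q6 -0.26 gap 0.62 F [-0.6  0.3 -0. ]
turn -0.000 rad, then shift mm (new axes) [ 135.7  -78.2 -180.3]
```

arm_command --series '[[[0,-8,-20,0],[0,-16,-40,0],[0,-18,-40,0],[0,-18,-40,0],[0,-13,-30,0],[0,-5,-10,0],[0,0,0,0],[0,0,0,0]]]' --jaw 85

```text
t: 18.0
tcp_pos: [0.4423, -0.0906, 0.1479]
tool_rot: [-0.028, 0.706, 0.028, 0.707]
force: [-0.4, 0.1, 0.3]
finger_gap: 0.848
```

arm_command --series '[[[20,0,0,0],[40,0,0,0],[40,0,0,0],[20,0,0,0],[12,0,0,0],[4,0,0,0],[0,0,0,0]]]'

```text
t: 18.7
tcp_pos: [0.4421, -0.0901, 0.0115]
tool_rot: [-0.029, 0.707, 0.029, 0.707]
force: [0.1, 0.1, -0.0]
finger_gap: 0.849
```

arm_command --series '[[[0,0,0,0],[0,0,0,0],[0,0,0,0],[0,0,0,0],[0,0,0,0],[0,0,0,0],[0,0,0,0],[0,0,0,0],[0,0,0,0]]]' --jaw 0 --force 30

```text
t: 19.6
tcp_pos: [0.4415, -0.0905, 0.0131]
tool_rot: [-0.028, 0.706, 0.028, 0.707]
force: [0.7, 0.9, 7.1]
finger_gap: 0.345
```

```bash
python3 go.py 0.440 -0.0905 0.012 94.6
```

```text
t 19.6 pos [ 0.4415 -0.0905  0.0131] psi 94.57 tilt -1.0 q6 -0.53 gap 0.345 F [0.7 0.9 7.1]
turn -0.000 rad, then shift mm (new axes) [ 1.1  0.1 -1.5]
```

arm_command --series '[[[-10,0,0,0],[-25,0,0,0],[-40,0,0,0],[-35,0,0,0],[-10,0,0,0],[0,0,0,0],[0,0,0,0]]]'

```text
t: 20.3
tcp_pos: [0.4405, -0.0902, 0.1319]
tool_rot: [-0.028, 0.707, 0.028, 0.706]
force: [-1.1, -0.2, -0.9]
finger_gap: 0.342
```

```bash
python3 go.py 0.633 -0.185 0.016 94.6
```

```text
t 20.3 pos [ 0.4405 -0.0902  0.1319] psi 94.58 tilt -1.0 q6 -0.53 gap 0.342 F [-1.1 -0.2 -0.9]
turn -0.000 rad, then shift mm (new axes) [ 115.9 -110.   184.3]
```

arm_command --series '[[[0,-10,17,0],[0,-20,34,0],[0,-25,41,0],[0,-25,41,0],[0,-20,34,0],[0,-10,17,0],[0,0,0,0],[0,0,0,0]]]'

```text
t: 21.1
tcp_pos: [0.6313, -0.1845, 0.1295]
tool_rot: [-0.027, 0.708, 0.029, 0.705]
force: [-0.6, 0.1, -1.1]
finger_gap: 0.345
```

arm_command --series '[[[20,0,0,0],[35,0,0,0],[30,0,0,0],[17,0,0,0],[6,0,0,0],[4,0,0,0],[0,0,0,0],[0,0,0,0]]]'

```text
t: 21.9
tcp_pos: [0.6342, -0.1858, 0.0217]
tool_rot: [-0.029, 0.706, 0.028, 0.707]
force: [0.8, -0.4, -0.6]
finger_gap: 0.34
```

```bash
python3 go.py 0.633 -0.185 0.016 94.6;  python3 - <<'E'
from h import *
a=img("side",1)[90:190,150:280]; cv2.imwrite("pics/a6.png",cv2.resize(a,None,fx=5,fy=5,interpolation=cv2.INTER_CUBIC)[...,::-1])
E
```

```text
t 21.9 pos [ 0.6342 -0.1858  0.0217] psi 94.59 tilt -1.0 q6 -0.53 gap 0.34 F [ 0.8 -0.4 -0.6]
turn -0.000 rad, then shift mm (new axes) [ 5.7  0.8 -1.1]
```

View pics/a6.png

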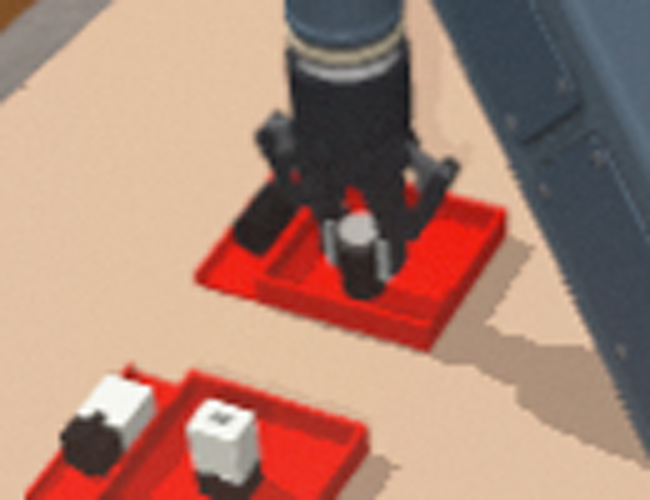

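The first capacitor hangs upright in its bin near the +y wall, and the relay stands upright in its bin. Lowering to contact.

arm_command --series '[[[2,0,0,0],[1,0,0,0],[1,0,0,0],[0,0,0,0]]]'

```text
t: 22.35
tcp_pos: [0.6335, -0.1854, 0.0172]
tool_rot: [-0.028, 0.706, 0.028, 0.707]
force: [-1.0, -1.0, 4.0]
finger_gap: 0.341
```

arm_command --series '[[[1,0,0,0],[0,0,0,0]]]'

```text
t: 22.55
tcp_pos: [0.6335, -0.1855, 0.0172]
tool_rot: [-0.028, 0.706, 0.028, 0.707]
force: [-2.3, 0.6, 10.3]
finger_gap: 0.342
```

arm_command --series '[[[0,0,0,0],[0,0,0,0],[0,0,0,0],[0,0,0,0],[0,0,0,0]]]' --jaw 60

```text
t: 23.05
tcp_pos: [0.6332, -0.1853, 0.015]
tool_rot: [-0.028, 0.707, 0.028, 0.706]
force: [1.0, 0.5, 0.6]
finger_gap: 0.598
```

arm_command --series '[[[-10,0,0,0],[-25,0,0,0],[-40,0,0,0],[-40,0,0,0],[-20,0,0,0],[0,0,0,0],[0,0,0,0]]]'

```text
t: 23.75
tcp_pos: [0.6332, -0.1853, 0.1509]
tool_rot: [-0.028, 0.706, 0.028, 0.707]
force: [-0.6, 0.9, -0.5]
finger_gap: 0.601
```

```bash
python3 go.py 0.469 0.2385 0.012 94.6
```

```text
t 23.75 pos [ 0.6332 -0.1853  0.1509] psi 94.59 tilt -1.0 q6 -0.53 gap 0.601 F [-0.6  0.9 -0.5]
turn -0.000 rad, then shift mm (new axes) [ 138.9  435.6 -129.7]
```

arm_command --series '[[[0,20,-6,0],[0,46,-14,0],[0,48,-14,0],[0,48,-14,0],[0,48,-14,0],[0,48,-14,0],[0,48,-14,0],[0,48,-14,0],[0,46,-14,0],[0,35.6,-11.7,0]]]' --jaw 85

```text
t: 24.75
tcp_pos: [0.4664, 0.2404, 0.1486]
tool_rot: [-0.029, 0.708, 0.029, 0.705]
force: [0.2, -0.1, 0.2]
finger_gap: 0.851
```

arm_command --series '[[[0,0,0,0],[0,0,0,0],[0,0,0,0]]]'

```text
t: 25.05
tcp_pos: [0.4692, 0.2376, 0.1494]
tool_rot: [-0.028, 0.707, 0.028, 0.706]
force: [0.5, -0.1, 0.8]
finger_gap: 0.853
```

```bash
python3 go.py 0.469 0.2385 0.012 94.6
```

```text
t 25.05 pos [0.4692 0.2376 0.1494] psi 94.55 tilt -1.0 q6 0.18 gap 0.853 F [ 0.5 -0.1  0.8]
turn -0.001 rad, then shift mm (new axes) [ 1.374e+02  9.000e-01 -1.000e-01]
```

arm_command --series '[[[20,1,0,0],[40,0,0,0],[40,0,0,0],[20,0,0,0],[13,0,0,0],[4,0,0,0],[0,0,0,0]]]'

```text
t: 25.75
tcp_pos: [0.4697, 0.2388, 0.0132]
tool_rot: [-0.028, 0.707, 0.028, 0.707]
force: [-0.3, 0.4, 0.3]
finger_gap: 0.85
```

arm_command --series '[[[0,0,0,0],[0,0,0,0],[0,0,0,0],[0,0,0,0],[0,0,0,0],[0,0,0,0],[0,0,0,0],[0,0,0,0],[0,0,0,0]]]' --jaw 0 --force 30

```text
t: 26.65
tcp_pos: [0.4696, 0.2397, 0.0144]
tool_rot: [-0.028, 0.706, 0.028, 0.707]
force: [-0.3, 0.4, 6.2]
finger_gap: 0.344
```

arm_command --series '[[[-10,0,0,0],[-25,0,0,0],[-40,0,0,0],[-45,0,0,0],[-20,0,0,0],[0,0,0,0],[0,0,0,0]]]'

```text
t: 27.35
tcp_pos: [0.4688, 0.2395, 0.1537]
tool_rot: [-0.028, 0.706, 0.028, 0.707]
force: [-0.1, -0.8, -0.6]
finger_gap: 0.344
```

```bash
python3 go.py 0.638 -0.239 0.016 94.6
```

```text
t 27.35 pos [0.4688 0.2395 0.1537] psi 94.59 tilt -1.0 q6 0.18 gap 0.344 F [-0.1 -0.8 -0.6]
turn -0.000 rad, then shift mm (new axes) [ 137.7 -490.5  130.3]
```

arm_command --series '[[[0,-22,6,0],[0,-46,12,0],[0,-48,13,0],[0,-48,13,0],[0,-48,13,0],[0,-48,13,0],[0,-48,13,0],[0,-48,13,0],[0,-48,13,0],[0,-44,11,0]]]'

```text
t: 28.35
tcp_pos: [0.6238, -0.1994, 0.1506]
tool_rot: [-0.027, 0.708, 0.029, 0.705]
force: [1.2, 0.6, -0.5]
finger_gap: 0.34
```

arm_command --series '[[[0,-30,7,0],[0,-12.5,3.3,0],[0,0,0,0],[0,0,0,0],[0,0,0,0]]]'

```text
t: 28.85
tcp_pos: [0.6373, -0.2365, 0.1527]
tool_rot: [-0.028, 0.707, 0.03, 0.706]
force: [-0.4, -0.2, 0.1]
finger_gap: 0.341
```

```bash
python3 go.py 0.638 -0.239 0.022 94.6
```

```text
t 28.85 pos [ 0.6373 -0.2365  0.1527] psi 94.69 tilt -1.0 q6 -0.6 gap 0.341 F [-0.4 -0.2  0.1]
turn 0.002 rad, then shift mm (new axes) [130.7  -2.5   0.5]
```

arm_command --series '[[[20,-2,0,0],[40,0,0,0],[35,0,0,0],[20,0,0,0],[10,0,0,0],[5,0,0,0],[0,0,0,0],[0,0,0,0]]]'

```text
t: 29.65
tcp_pos: [0.6394, -0.2412, 0.0248]
tool_rot: [-0.029, 0.706, 0.028, 0.707]
force: [-0.1, -0.9, -0.9]
finger_gap: 0.343
```

```bash
python3 go.py 0.638 -0.239 0.018 94.6;  python3 - <<'E'
from h import *
a=img("side",1)[90:190,150:280]; cv2.imwrite("pics/a7.png",cv2.resize(a,None,fx=5,fy=5,interpolation=cv2.INTER_CUBIC)[...,::-1])
E
```

```text
t 29.65 pos [ 0.6394 -0.2412  0.0248] psi 94.61 tilt -1.0 q6 -0.6 gap 0.343 F [-0.1 -0.9 -0.9]
turn 0.000 rad, then shift mm (new axes) [ 6.8  2.3 -1.2]
```

View pics/a7.png

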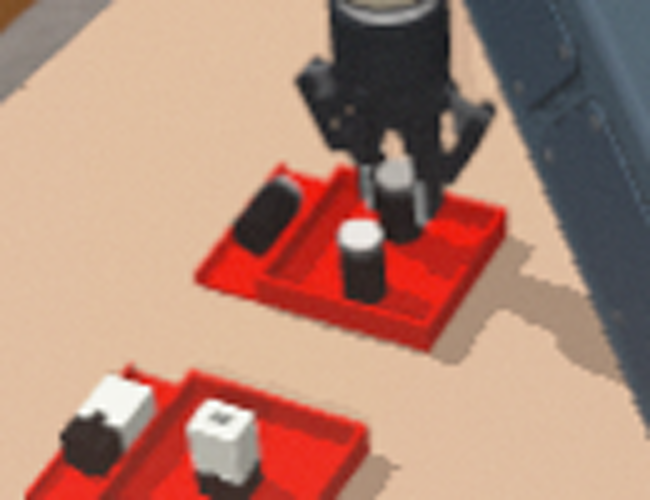

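Both capacitors are inside the bin with a gap between them; the second still hangs a few mm above the floor.

arm_command --series '[[[2,0,0,0],[2,0,0,0],[1.5,0,0,0],[0,0,0,0]]]'

```text
t: 30.1
tcp_pos: [0.6385, -0.2412, 0.0185]
tool_rot: [-0.028, 0.706, 0.028, 0.707]
force: [-0.5, 0.5, 3.4]
finger_gap: 0.339
```

arm_command --series '[[[1,0,0,0],[0,0,0,0]]]'

```text
t: 30.3
tcp_pos: [0.6385, -0.2412, 0.0184]
tool_rot: [-0.028, 0.706, 0.028, 0.707]
force: [-2.1, -0.5, 8.9]
finger_gap: 0.343
```

arm_command --series '[[[0,0,0,0],[0,0,0,0],[0,0,0,0],[0,0,0,0],[0,0,0,0]]]' --jaw 60

```text
t: 30.8
tcp_pos: [0.6383, -0.241, 0.0165]
tool_rot: [-0.028, 0.707, 0.028, 0.706]
force: [0.1, -0.1, -0.4]
finger_gap: 0.599
```

arm_command --series '[[[-10,0,0,0],[-25,0,0,0],[-40,0,0,0],[-45,0,0,0],[-40,0,0,0],[-30,0,0,0],[0,0,0,0],[0,0,0,0]]]'

```text
t: 31.6
tcp_pos: [0.6386, -0.2411, 0.2084]
tool_rot: [-0.029, 0.706, 0.028, 0.707]
force: [0.5, 0.1, -0.7]
finger_gap: 0.602
```

arm_command --series '[[[0,-15,-15,0],[0,-35,-30,0],[0,-35,-30,0],[0,-35,-30,0],[0,-35,-30,0],[0,-35,-30,0],[0,-20,-15,0],[0,0,0,0],[0,0,0,0],[0,0,0,0]]]'

```text
t: 32.6
tcp_pos: [0.476, -0.4631, 0.2057]
tool_rot: [-0.028, 0.707, 0.03, 0.706]
force: [-0.2, 0.2, -0.4]
finger_gap: 0.601
```

```bash
python3 - <<'E'
from h import *
print(status.sense()["tcp_pos"],status.sense()["t"])
a=img("side",1)[80:330,80:300]; b=img("top",1)[100:205,110:410]
I=np.load("im0.npz")["top"][100:205,110:410]
A=cv2.resize(a,(396,450),interpolation=cv2.INTER_CUBIC); B=cv2.resize(b,(404,141),interpolation=cv2.INTER_CUBIC)
cv2.imwrite("pics/a8.png",cv2.resize(a,(528,600),interpolation=cv2.INTER_CUBIC)[...,::-1])
cv2.imwrite("pics/a9.png",np.vstack([cv2.resize(x,(780,273),interpolation=cv2.INTER_CUBIC) for x in(I,b)])[...,::-1])
E
```

```text
[ 0.47597505 -0.46305399  0.20565115] 32.6
```

View pics/a8.png

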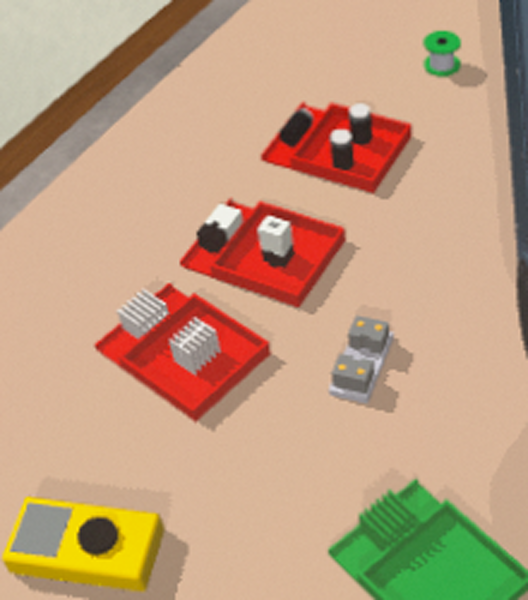

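View pics/a9.png

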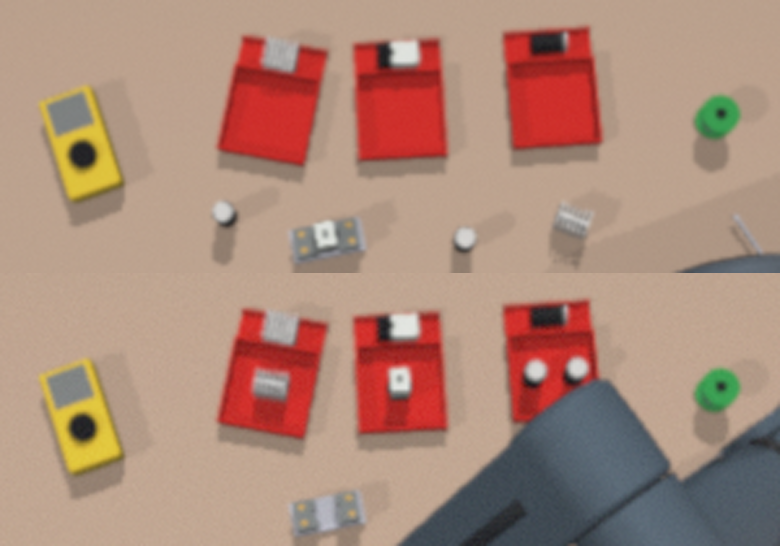

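All four parts stand upright in the right bins, and the multimeter and spool have not moved. Handing in.

```bash
python3 -c "
from station import ticket
print(ticket.sign_off())"
```

```text
the job is handed in; nothing more can be done
None
```

The job is done and handed in at about 32.7 s, against the 112 s limit. The heat sink, the relay and both capacitors each stand upright in the red bin with the matching sample. I drew the relay straight up out of its blocks; the tool showed no tilt, and the forces read after gripping, partway up and at the top of the lift were at most about 6.5 N.

- **Last pictures:** the side and top views show all four parts upright inside their bins, and the two capacitors stand apart. The multimeter and spool look the same as in the first top picture. The gripper is clear, about 0.2 m up.
- **Forces:** every force reading I took was about 11 N or less, at contact when setting parts down. I did not log forces between readings.
- **Checks that disagreed:**
  - Side and top views differed by 2–5 mm on the parts' positions.
  - The side view put the bin centres 10–15 mm off the top view. I think I picked wall-foot corners there, so I used the top view, where the bin edges came out at 120–123 mm against the true 124 mm.
  - Two-view heights of the part tops read 3–7 mm low (e.g. capacitor 43–44 mm against 50 mm), so I took the grasp heights from the stated sizes. The gripper openings then matched the part widths to about 1 mm.

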